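# Seat the instrument rest in its mounting plate

### The arm

A 6-joint arm with a two-finger parallel gripper is mounted at the origin on the work surface. World frame = base frame: x ahead of the robot, y to its left, z up, the work surface at z = 0. Lengths are in m, angles in rad, forces in N, time in s.
With the tool pointing down it reaches from about 0.35 to 0.85 m from the base axis. Payload 8.1 kg.
Tool frame: the origin (TCP) lies on the mounting face of the last link; the fingertips stand 186 mm ahead of it and the grasp point (between the pads) lies 167 mm ahead of it; z points along the fingers, y is the direction in which the jaws open and shut (so a half turn about z gives the same grasp; the last joint's range is limited). The gripper opens to 93 mm and grips with 3 to 60 N. Pads are 15 mm wide; open, the fingers measure 128 mm over their backs; the gripper's body (75 mm by 188 mm) begins 65 mm behind the grasp point.
Start: joints at [1.193, 0.13, 1.488, -0, 1.523, -0.085], TCP at [0.173, 0.574, 0.405] pointing down, gripper open.
Joint ranges: [-2.96, 2.96], [-0.89, 2.26], [0.02, 2.5], [-1.34, 4.48], [0, 2.73], [-2.66, 2.66]. Speed limits (rad/s): [2.39, 2.39, 2.79, 3.14, 3.14, 3.14].

### API

Orientations are given as a rotation vector (axis times angle).
In Python, from plant import robot, read_camera, spotter gives the robot as it stands.
- The arm moves only by the tool arm_command, never from a script. Its arguments are lists of equal length, an entry for each row: "xyz": the shift along the world's x, y, z in cm, a list of three; "turn": the turn, a rotation vector about the world's x, y, z in rad, a list of three. A call has 1 to 12 rows; each row shifts and turns the commanded pose from where the row before left it; what a row does not reach is not made up. A row lasts 1/8 s, in which the tool goes at most 62.5 mm and 10.7 degrees, less where a joint would pass 70% of its speed; a pose out of reach is approached as far as the arm can. A call is refused whole if a number of a shift passes 6.25 or a number of a turn 0.188, either way. A call with a gripper value outside its range is refused whole. "gripper" is the finger opening in cm, from 0 to 9.3, set as the call begins (left out, the last holds). The fingers move at their own pace and stop on an object; "force" is the grip in N (left out, the last holds). Time passes only in rows, so rows that do not move let the fingers close. It gives the time, the measured TCP pose, the force and the opening at its end, in the units of the state.
- robot.read_state(): the state, without advancing time (a new reading comes with each control period).
- read_camera(name): name is "scene" or "top" or "wrist"; returns a dict with "frame" (384x512x3 uint8, red, green, blue), "z_map" (384x512 float32, m along the optical axis (not along the pixel's ray), 0 where there is no reading), "fx", "fy", "cx", "cy" (pixels), "eye" and "orientation" of the camera in the world. Camera axes: x right, y down, z forward; pixel columns grow to the right and rows downward; lengths in m; the calibration is good to about 2 mm. A picture is of the moment at which its call begins.
- robot.close_job(): hands the job in, once; it reports no verdict.
Trained networks look in a picture, given as the dict that the camera call returned (one of the last four; its "shot" number tells which), for a name from the list of things; names that differ only in an ending like _2 or _b are one class to them, and where a whole thing is asked for, a point or a joint stands for the part that bears it (a point fixed in the world has none). Each returns a list of dicts, best first, with "confidence" (0 to 1); they miss things now and then, are a little off and sometimes report something else, mostly with a low value. They report only what shows in the picture. A call takes as long as a camera call. They do not tell look-alikes from the thing itself.
- spotter.masks_of(picture, query): "pixels" (384x512 bool, what is visible of it) and "centre" ([row, column] in pixels, amid what is visible of it).
The state is a dict: "t": time; "q": joint angles; "dq": joint speeds; "joint_torque": joint torques, N m; "tool_pos": TCP position; "orientation": TCP orientation; "force": force on the tool from outside, world axes, zero at the start; "wrist_torque": the same for the moment, N m; "opening": finger opening in m.
Only numpy, scipy, OpenCV 4.12 (cv2) and the standard library are available. Lean on these libraries where they do the work, as an engineer would, in place of code of your own. Each camera call takes 0.05 s, during which the arm holds its last target. There are 200 camera calls.

### The job

Lift the steel instrument rest out of its white parking block and softly set its pin tip down on the bare steel of the mounting plate, beside the unmarked hole. Keeping the tip lightly pressed on the plate, slide it slowly along the plate's centreline until it drops into the hole. Then ease the rest fully home, upright with its collar flat on the plate, and let go, pressing gently throughout and leaving the bottle, bowl and otoscope where they are.

Things in the scene. Friction and masses are not known exactly. Their poses are not given: they have to be found in the camera images.
- rest: loose polished-steel instrument rest, about 0.3 kg, 90 mm tall; starts upright in the parking block, collar lying on it. Origin at the flat end of its foot pin, z up along pin, stem and head. A 16 mm round stem joins collar and head; a 6 mm fork bar along its x crosses the stem 36 mm above the pin's end, its upturned ends 48 mm to either side reaching 52 mm high.
- pin_tip (a point): centre of the flat end of the rest's pin (the rest's origin). The round pin is 10 mm in diameter and 16 mm long; its lowest 3 mm taper to a flat end 5 mm wide
- collar (a point): centre of the underside of the rest's round collar, 16 mm above the pin's end; the collar is 40 mm in diameter and 8 mm thick. A force of more than 60 N between the rest and the foot or plate, even for a moment, marks the steel and fails the job. Contact is hard: touch down and press home at 15 mm/s or slower; 40 mm/s can already pass the limit. A steady 5 to 10 N is plenty
- head (a point): centre of the rest's square head, 75 mm above the pin's end: 18 x 18 mm, 30 mm high, its sides square to the rest's x and y. Made for gripping, best with the fingers closing along the rest's y, clear of the fork
- block: fixed white plastic parking block 80 x 80 mm, 26 mm high, with a blind hole 14 mm wide and 22 mm deep in the middle of its top; origin at the centre of its underside
- foot: fixed aluminium foot 110 mm (its x) by 250 mm (its y), 12 mm thick, origin at the centre of its underside, z up. It carries a flat steel mounting plate 60 mm wide (x), 160 mm long (y), centred in x but clamped off-centre along y by an unreported amount; it does not move.
- plate_mid (a point): point at the level of the mounting plate's bare top, 40 mm above the foot's underside, over the foot's centre, axes as the foot's. The plate covers at least y = -58 to +48 mm from here. Its one unmarked blind hole, 14 mm in diameter, 22 mm deep, edge chamfered 1 mm, is centred on the line x = 0, somewhere from y = -25 to +25 mm from here.
- vial_bottle: bystander: amber glass bottle 48 mm in diameter, 85 mm tall, origin at the centre of its underside; leave it where it stands
- steel_bowl: bystander: steel bowl 100 mm in diameter, 40 mm high, origin at the centre of its underside; leave it where it stands
- otoscope: bystander: black otoscope lying along its x axis, about 140 mm long and 28 mm high, origin under its middle; leave it where it lies
Mind the look-alikes: they are no part of the job. What is shaped like the rest but green or turquoise is not meant.

How it is judged:
By the outcome, as a careful person would: the job done as asked, in the order asked, and still so for the second after the job is handed in, with the robot touching nothing.
It also fails if it takes over 72 s, if anything falls off the work surface, if the arm or the gripper's body presses on something with over 40 N, if the wrist force passes 120 N, or if a joint passes its speed limit or range.

## Working session

There is one attempt and no reset: what is moved stays moved. The work goes in short steps, Python scripts to look and compute and a tool call to move; the robot and the scene stay as the last step left them, time stands still between calls to the robot, and variables do not carry over. Pictures are saved under pics/ and viewed, about 8 in all and at most 12, crops included, and the job is handed in when it is done.

Besides the shell and the picture viewer there is one more tool, called after "Request:" as a command line: name --argument value ..., lists and objects as JSON in quotes. arm_command: Moves the arm, as the interface text tells. Its arguments: {"type":"object","properties":{"xyz":{"type":"array","items":{"type":"array","items":{"type":"number"}}},"turn":{"type":"array","items":{"type":"array","items":{"type":"number"}}},"gripper":{"type":"number"},"force":{"type":"number"}},"required":["xyz","turn"]}

```bash
mkdir -p pics; ls
cat > h.py <<'E'
import numpy as np,cv2
from scipy.spatial.transform import Rotation as R
from plant import robot,read_camera,spotter
def Rm(p):
    o=np.array(p["orientation"],float)
    return o if o.shape==(3,3) else R.from_rotvec(o).as_matrix()
def cloud(p):
    z=p["z_map"];v,u=np.mgrid[0:z.shape[0],0:z.shape[1]]
    c=np.stack([(u-p["cx"])/p["fx"]*z,(v-p["cy"])/p["fy"]*z,z],-1)
    w=c@Rm(p).T+np.array(p["eye"]); w[z==0]=np.nan; return w
def save(p,n,crop=None,s=1):
    f=p["frame"][:,:,::-1]
    if crop: f=f[crop[0]:crop[1],crop[2]:crop[3]]
    cv2.imwrite("pics/"+n,cv2.resize(f,None,fx=s,fy=s,interpolation=cv2.INTER_CUBIC))
E
python3 - <<'E'
from h import *
a=read_camera("scene");b=read_camera("top")
f=np.vstack([a["frame"],b["frame"]])[:,:,::-1]
cv2.imwrite("pics/a.png",cv2.resize(np.hstack([a["frame"],b["frame"]])[:,:,::-1],(800,300)))
save(b,"top.png",None,1.5)
print(a["eye"],a["orientation"],b["eye"],b["orientation"])
for n,p in(("scene",a),("top",b)):
  w=cloud(p)
  for q in["rest","block","foot","vial_bottle","steel_bowl","otoscope"]:
    for m in spotter.masks_of(p,q)[:3]:
      k=m["pixels"];x=w[k];x=x[~np.isnan(x[:,0])]
      print(n,q,round(m["confidence"],2),np.round(m["centre"]),k.sum(),np.round(np.median(x,0),3),np.round(np.percentile(x,2,axis=0),3),np.round(np.percentile(x,98,axis=0),3))
print(robot.read_state())
E
```

```text
pics
[1.19631229 0.25896782 0.49241898] [-1.25852743 -1.98357905  1.13932806] [ 0.42572406 -0.03657711  0.92631809] [-2.10303146  2.15825528 -0.17118154]
scene rest 0.68 [174. 139.] 393 [ 0.566 -0.337  0.039] [ 0.429 -0.464  0.   ] [ 0.589 -0.3    0.085]
scene rest 0.64 [180. 198.] 463 [ 0.547 -0.186  0.05 ] [ 0.419 -0.252  0.001] [ 0.582 -0.172  0.101]
scene rest 0.63 [158. 235.] 342 [ 0.387 -0.17   0.038] [ 0.241 -0.246  0.   ] [ 0.411 -0.151  0.087]
scene block 0.94 [199. 201.] 849 [ 0.568 -0.174  0.025] [ 0.495 -0.228  0.001] [ 0.588 -0.144  0.028]
scene foot 0.77 [229. 378.] 4818 [0.519 0.217 0.021] [0.45  0.087 0.003] [0.546 0.325 0.042]
scene foot 0.31 [179. 197.] 489 [ 0.548 -0.186  0.05 ] [ 0.484 -0.24   0.001] [ 0.586 -0.172  0.101]
scene vial_bottle 0.9 [266. 243.] 1102 [0.756 0.028 0.049] [0.735 0.003 0.005] [0.766 0.044 0.086]
scene vial_bottle 0.23 [200. 200.] 806 [ 0.569 -0.174  0.025] [ 0.498 -0.229  0.002] [ 0.588 -0.144  0.028]
scene steel_bowl 0.64 [240. 145.] 1596 [ 0.739 -0.19   0.025] [ 0.705 -0.223  0.002] [ 0.797 -0.132  0.041]
scene steel_bowl 0.52 [228. 378.
[... 732 characters left out ...]
0.002] [0.798 0.264 0.03 ]
{'t': 0.7, 'q': array([ 1.19259879e+00,  1.30367979e-01,  1.48815482e+00,  2.67807027e-05,
        1.52297019e+00, -8.53667009e-02]), 'dq': array([-1.56591119e-04,  1.33635282e-03,  1.74996131e-04, -6.67234542e-05,
        3.24710284e-04,  3.56016887e-05]), 'joint_torque': array([-3.35355171e-04, -5.59590662e+01, -4.91953290e+01,  7.66795641e-02,
        2.25626183e-02,  2.76637252e-05]), 'tool_pos': array([0.17316079, 0.57449218, 0.4047792 ]), 'orientation': array([-4.58337425e-01, -3.10797546e+00, -1.62022435e-04]), 'force': array([ 0.19794269,  0.50015871, -1.2193079 ]), 'wrist_torque': array([0.01157768, 0.05085905, 0.00584717]), 'opening': 0.09282529849628175}
```

View pics/a.png

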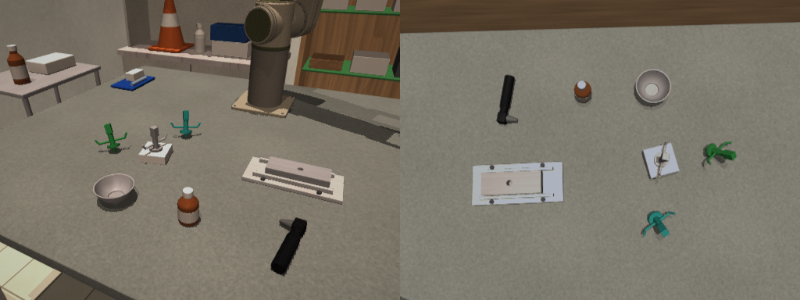

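View pics/top.png

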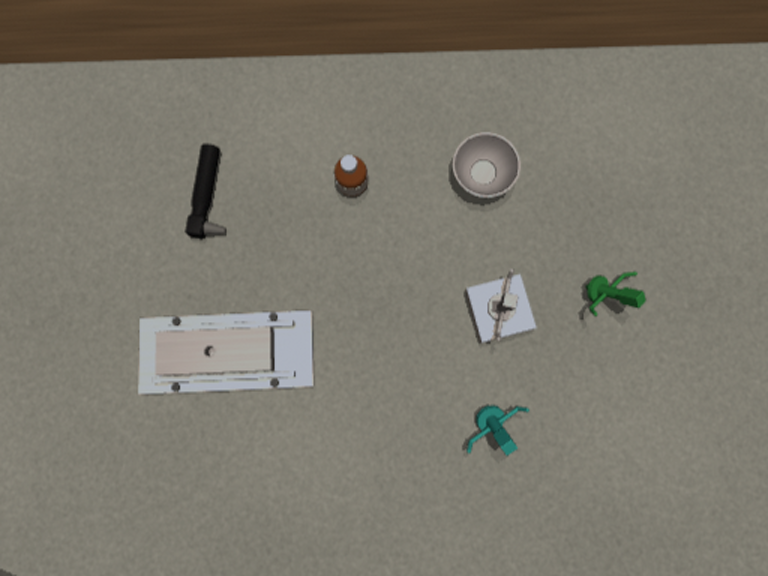

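The top view shows the steel rest upright in its block at about (503,307), the foot with its plate at (226,352), and a dark hole at (210,351). The green and turquoise look-alikes are off to the side. Next I measure.

Run:
```python
from h import *
for n in("top","scene"):
  p=read_camera(n);w=cloud(p).reshape(-1,3)
  bx=(w[:,0]>.48)&(w[:,0]<.61)&(w[:,1]>-.25)&(w[:,1]<-.12)
  t=w[bx&(w[:,2]>.093)];print(n,"headtop",len(t),t.mean(0).round(4),t.min(0).round(3),t.max(0).round(3))
  t=w[bx&(w[:,2]>.02)&(w[:,2]<.03)].astype(np.float32);print("block",cv2.minAreaRect(t[:,:2]),np.median(t[:,2]))
  t=w[bx&(w[:,2]>.045)&(w[:,2]<.066)].astype(np.float32);print("fork",cv2.minAreaRect(t[:,:2]),len(t))
  fx=(w[:,0]>.4)&(w[:,0]<.6)&(w[:,1]>.05)&(w[:,1]<.36)
  for a,b in((.006,.018),(.018,.03),(.03,.036),(.037,.043),(.043,.09)):
    t=w[fx&(w[:,2]>a)&(w[:,2]<b)].astype(np.float32)
    if len(t)>3:print(a,b,len(t),np.median(t,0).round(3),cv2.minAreaRect(t[:,:2]),t.min(0).round(3),t.max(0).round(3))
  if n=="top":
    W=cloud(p);print("hole",[ (r,np.round(W[r,140],4)) for r in range(228,242,2)])
    f=cv2.resize(p["frame"][195:275,80:220,::-1],None,fx=5,fy=5);cv2.imwrite("pics/foot.png",f)
print(R.from_rotvec(robot.read_state()["orientation"]).as_matrix().round(3))
p=read_camera("wrist");print(p["eye"],Rm(p).round(3),p["fx"])
```

```text
top headtop 89 [ 0.5418 -0.1883  0.0993] [ 0.532 -0.198  0.093] [ 0.552 -0.179  0.104]Traceback (most recent call last):
  File "<stdin>", line 6, in <module>
cv2.error: OpenCV(4.12.0) /io/opencv/modules/imgproc/src/convhull.cpp:143: error: (-215:Assertion failed) total >= 0 && (depth == CV_32F || depth == CV_32S) in function 'convexHull'
```

```bash
cat > m.py <<'E'
from h import *
mr=lambda t: [np.round(v,4) for v in cv2.minAreaRect(np.ascontiguousarray(t[:,:2],dtype=np.float32))]
for n in("top","scene"):
  p=read_camera(n);w=cloud(p).reshape(-1,3)
  bx=(w[:,0]>.48)&(w[:,0]<.61)&(w[:,1]>-.25)&(w[:,1]<-.12)
  t=w[bx&(w[:,2]>.093)];print(n,"headtop",len(t),t.mean(0).round(4),t.min(0).round(3),t.max(0).round(3))
  t=w[bx&(w[:,2]>.02)&(w[:,2]<.03)];print("block",mr(t),np.median(t[:,2]))
  t=w[bx&(w[:,2]>.045)&(w[:,2]<.066)];print("fork",mr(t),len(t))
  fx=(w[:,0]>.4)&(w[:,0]<.6)&(w[:,1]>.05)&(w[:,1]<.36)
  for a,b in((.006,.018),(.018,.03),(.03,.036),(.037,.043),(.043,.09)):
    t=w[fx&(w[:,2]>a)&(w[:,2]<b)]
    if len(t)>3:print(a,b,len(t),np.median(t,0).round(3),mr(t),t.min(0).round(3),t.max(0).round(3))
  if n=="top":
    W=cloud(p);print("hole",[ (r,np.round(W[r,140],4)) for r in range(228,242,2)])
    f=cv2.resize(np.ascontiguousarray(p["frame"][195:275,80:220,::-1]),None,fx=5,fy=5);cv2.imwrite("pics/foot.png",f)
print(R.from_rotvec(robot.read_state()["orientation"]).as_matrix().round(3))
p=read_camera("wrist");print(p["eye"],Rm(p).round(3),p["fx"])
E
python3 m.py
```

```text
top headtop 88 [ 0.5418 -0.1885  0.0994] [ 0.532 -0.198  0.094] [ 0.552 -0.18   0.104]
block [array([ 0.5424, -0.1887]), array([0.0804, 0.0812]), np.float64(13.3164)] 0.025779749985979816
fork [array([ 0.5425, -0.1863]), array([0.0111, 0.0997]), np.float64(76.0041)] 112
0.006 0.018 2897 [0.486 0.171 0.012] [array([0.4911, 0.203 ]), array([0.1102, 0.2567]), np.float64(1.1325)] [0.434 0.075 0.006] [0.549 0.331 0.018]
0.018 0.03 818 [0.481 0.204 0.024] [array([0.4915, 0.2057]), array([0.1039, 0.2001]), np.float64(1.9822)] [0.437 0.105 0.018] [0.544 0.307 0.03 ]
0.03 0.036 35 [0.485 0.181 0.034] [array([0.4901, 0.2128]), array([0.0586, 0.1543]), np.float64(1.1781)] [0.46  0.136 0.03 ] [0.521 0.289 0.036]
0.037 0.043 2066 [0.49  0.215 0.04 ] [array([0.4909, 0.2162]), array([0.0602, 0.1612]), np.float64(1.1151)] [0.46  0.136 0.037] [0.522 0.296 0.043]
0.043 0.09 57 [0.492 0.208 0.043] [array([0.4911, 0.2152]), array([0.0578, 0.1557]), np.float64(1.6868)] [0.46  0.137 0.043] [0.519 0.292 0.045]
hole [(228, array([0.5016, 0.2195, 0.0403])), (230, array([0.4977, 0.2207, 0.036 ])), (232, array
[... 692 characters left out ...]
), np.float64(0.5841)] [0.448 0.105 0.018] [0.544 0.306 0.03 ]
0.03 0.036 219 [0.519 0.22  0.033] [array([0.5019, 0.2147]), array([0.0403, 0.1588]), np.float64(1.027)] [0.482 0.136 0.03 ] [0.523 0.294 0.036]
0.037 0.043 1431 [0.494 0.219 0.041] [array([0.4902, 0.2149]), array([0.0651, 0.1603]), np.float64(1.4975)] [0.456 0.135 0.037] [0.524 0.295 0.043]
0.043 0.09 21 [0.49  0.211 0.043] [array([0.4882, 0.2138]), array([0.0479, 0.1515]), np.float64(0.2631)] [0.464 0.138 0.043] [0.512 0.29  0.044]
[[-0.957  0.289  0.   ]
 [ 0.289  0.957 -0.   ]
 [-0.     0.    -1.   ]]
[0.11093383 0.59293981 0.38506092] [[ 0.29   0.929  0.23 ]
 [ 0.957 -0.281 -0.07 ]
 [-0.     0.241 -0.971]] 289.69331339789375
```

View pics/foot.png

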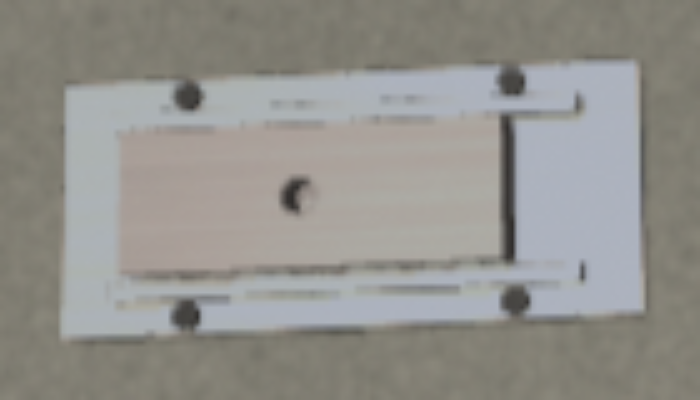

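The hole is at about (300,196) in the crop, on the plate's centreline and about +17 mm in y from the foot's centre (0.491, 0.2045). The foot's yaw is about +1.1°. Now I move over the rest.

Request:
arm_command --xyz '[[1.3,-2.7,0],[2.6,-5.4,0],[2.6,-5.4,0],[2.6,-5.4,0],[2.6,-5.4,0],[2.6,-5.4,0],[2.6,-5.4,0],[2.6,-5.4,0],[2.6,-5.4,0],[2.6,-5.4,0],[2.6,-5.4,0],[2.6,-5.4,0]]' --turn '[[0,0,0],[0,0,0],[0,0,0],[0,0,0],[0,0,0],[0,0,0],[0,0,0],[0,0,0],[0,0,0],[0,0,0],[0,0,0],[0,0,0]]' --gripper 9.3

```text
t: 2.4
tool_pos: [0.4727, -0.0486, 0.4052]
orientation: [0.459, 3.107, 0.0]
force: [0.5, 1.1, -0.1]
opening: 0.0929
```

Request:
arm_command --xyz '[[2.6,-5.4,0],[2.6,-5.4,-2],[1.8,-3.3,-2],[0,0,0],[0,0,0]]' --turn '[[0,0,0],[0,0,0],[0,0,0.05],[0,0,0],[0,0,0]]'

```text
t: 3.02
tool_pos: [0.5418, -0.1867, 0.3651]
orientation: [-0.382, -3.118, -0.001]
force: [0.0, -0.5, 0.5]
opening: 0.0931
```

```bash
cat > w.py <<'E'
from h import *
mr=lambda t: [np.round(v,4) for v in cv2.minAreaRect(np.ascontiguousarray(t[:,:2],dtype=np.float32))]
p=read_camera("wrist");save(p,"wrist1.png",None,1.5)
w=cloud(p).reshape(-1,3)
bx=(w[:,0]>.48)&(w[:,0]<.61)&(w[:,1]>-.25)&(w[:,1]<-.12)
for a,b in((.096,.106),(.05,.067),(.022,.03)):
  t=w[bx&(w[:,2]>a)&(w[:,2]<b)];print(a,len(t),mr(t),np.median(t,0).round(4),t.mean(0).round(4))
s=robot.read_state();print(s["tool_pos"],R.from_rotvec(s["orientation"]).as_matrix().round(4),s["force"],s["t"],s["q"].round(2))
E
python3 w.py
```

```text
0.096 403 [array([ 0.5432, -0.191 ]), array([0.0169, 0.0176]), np.float64(75.4198)] [ 0.5428 -0.191   0.1003] [ 0.5429 -0.191   0.1002]
0.05 176 [array([ 0.5431, -0.1915]), array([0.0124, 0.1002]), np.float64(71.5682)] [ 0.536  -0.1892  0.0569] [ 0.5422 -0.191   0.0568]
0.022 3597 [array([ 0.5436, -0.1913]), array([0.0801, 0.0801]), np.float64(13.1584)] [ 0.5373 -0.1885  0.0263] [ 0.5407 -0.1905  0.0263]
[ 0.54185131 -0.18628573  0.36571615] [[-9.707e-01  2.404e-01  8.000e-04]
 [ 2.404e-01  9.707e-01 -0.000e+00]
 [-7.000e-04  1.000e-04 -1.000e+00]] [ 0.25825431 -0.33512894 -0.01878223] 3.075 [-0.42  0.08  1.62  0.    1.45 -1.75]
```

View pics/wrist1.png

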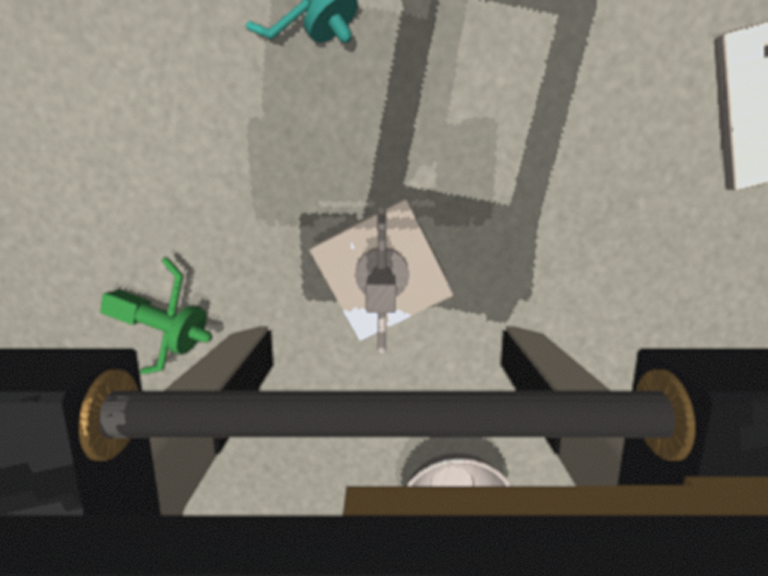

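The wrist view shows the rest's head at (380,295), with the jaws square to it. Both measurements agree within 2–3 mm, so I descend and grip.

Request:
arm_command --xyz '[[0.1,-0.3,-1.5],[0,0,-2.5],[0,0,-2.5],[0,0,-2],[0,0,-1.5],[0,0,-0.8],[0,0,-0.4],[0,0,0],[0,0,0]]' --turn '[[0,0,0],[0,0,0],[0,0,0],[0,0,0],[0,0,0],[0,0,0],[0,0,0],[0,0,0],[0,0,0]]'

```text
t: 4.2
tool_pos: [0.5432, -0.1901, 0.2537]
orientation: [0.38, 3.117, -0.001]
force: [0.7, 1.1, 0.5]
opening: 0.0932
```

Request:
arm_command --xyz '[[0,0,0],[0,0,0],[0,0,0],[0,0,0],[0,0,0],[0,0,0],[0,0,0],[0,0,0]]' --turn '[[0,0,0],[0,0,0],[0,0,0],[0,0,0],[0,0,0],[0,0,0],[0,0,0],[0,0,0]]' --gripper 1.2 --force 35

```text
t: 5.2
tool_pos: [0.5429, -0.19, 0.253]
orientation: [0.381, 3.118, -0.0]
force: [0.7, -1.4, -2.2]
opening: 0.0175
```

Gripped on the head at 17.5 mm. Now I lift.

Request:
arm_command --xyz '[[0,0,0.2],[0,0,0.5],[0,0,0.8],[0,0,1.2],[0,0,1.6],[0,0,1.6],[0,0,1.2],[0,0,0.9],[0,0,0.5],[0,0,0],[0,0,0]]' --turn '[[0,0,0],[0,0,0],[0,0,0],[0,0,0],[0,0,0],[0,0,0],[0,0,0],[0,0,0],[0,0,0],[0,0,0],[0,0,0]]'

```text
t: 6.58
tool_pos: [0.5427, -0.1899, 0.3372]
orientation: [-0.38, -3.117, -0.001]
force: [-0.9, 0.4, -3.0]
opening: 0.0184
```

Request:
arm_command --xyz '[[-0.1,1,0],[-0.3,2.5,0],[-0.6,4,0],[-0.6,4.5,0],[-0.6,4.5,0],[-0.6,4.5,0],[-0.6,4.5,0],[-0.6,4.5,0],[-0.6,4,0],[-0.4,3,0],[-0.2,1.5,0],[0,0.8,0]]' --turn '[[0,0,0],[0,0,0],[0,0,0],[0,0,0],[0,0,0],[0,0,0],[0,0,0],[0,0,0],[0,0,0],[0,0,0],[0,0,0],[0,0,0]]'

```text
t: 8.07
tool_pos: [0.4906, 0.2036, 0.3378]
orientation: [-0.379, -3.118, 0.001]
force: [-0.9, 0.0, -2.4]
opening: 0.0177
```

Run:
```python
from h import *
for n in("scene","top"):
  p=read_camera(n);s=robot.read_state();w=cloud(p);tp=s["tool_pos"]
  d=w-tp
  m=(np.hypot(d[...,0],d[...,1])<.07)
  def st(a,b,r=.06):
    k=m&(w[...,2]>a)&(w[...,2]<b)&(np.hypot(d[...,0],d[...,1])<r);t=d[k]
    if len(t):print(n,a,b,len(t),t.min(0).round(4),t.max(0).round(4),t.mean(0).round(4))
  st(.085,.108,.02);st(.108,.122,.03);st(.125,.15)
  print(s["t"],tp,s["force"])
  if n=="scene":save(p,"s2.png",(110,300,250,480),3)
  else:save(p,"t2.png",(180,290,70,230),4)
```

```text
scene 0.085 0.108 12 [-0.0008 -0.0053 -0.2388] [ 0.0054  0.003  -0.2324] [ 0.0021 -0.0011 -0.2366]
scene 0.108 0.122 148 [-0.0196 -0.0188 -0.226 ] [ 0.0191  0.019  -0.2161] [ 0.0074  0.0037 -0.2195]
scene 0.125 0.15 147 [-0.0375 -0.0149 -0.2126] [ 0.0491  0.0109 -0.1879] [ 0.012  -0.002  -0.2001]
8.125 [0.49074768 0.20388917 0.33780557] [-1.09767496 -0.09071349 -3.25042252]
top 0.108 0.122 104 [-0.0188 -0.0167 -0.224 ] [ 0.0175  0.0051 -0.216 ] [-0.003  -0.0083 -0.2191]
top 0.125 0.15 34 [-0.0486 -0.0118 -0.2026] [ 0.0483  0.0157 -0.189 ] [-0.0054  0.0023 -0.1946]
8.175 [0.49092532 0.20317128 0.33784725] [-0.07711543 -1.43108829 -4.131549  ]
```

View pics/s2.png

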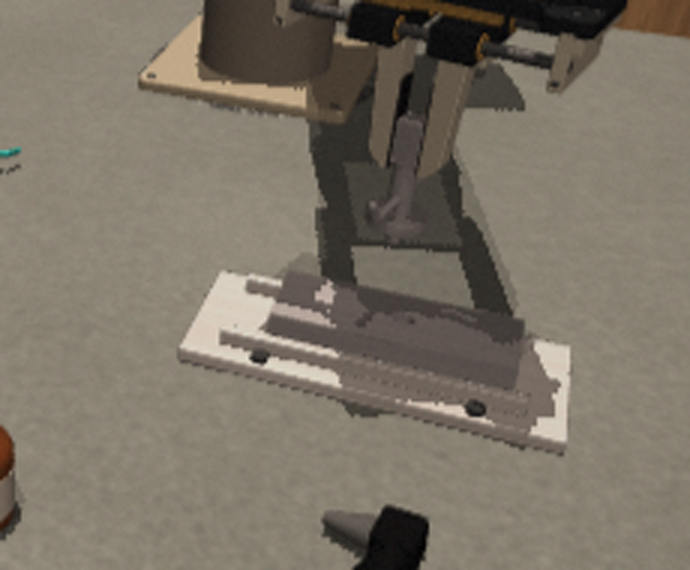

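The scene view shows the rest hanging upright at about (400,190) over the plate, with its collar centred under the TCP. I go down quickly to about 12 mm clearance, then slowly.

Request:
arm_command --xyz '[[0,0,-0.4],[0,0,-0.8],[0,0,-1],[0,0,-0.8],[0,0,-0.6],[0,0,-0.4],[0,0,-0.2],[0,0,-0.1],[0,0,-0.1],[0,0,-0.1],[0,0,-0.1]]' --turn '[[0,0,0],[0,0,0],[0,0,0],[0,0,0],[0,0,0],[0,0,0],[0,0,0],[0,0,0],[0,0,0],[0,0,0],[0,0,0]]'

```text
t: 9.55
tool_pos: [0.4909, 0.2031, 0.292]
orientation: [0.38, 3.118, 0.0]
force: [-0.1, -0.4, -3.2]
opening: 0.0177
```

Request:
arm_command --xyz '[[0,0,-0.1],[0,0,-0.1],[0,0,-0.1],[0,0,-0.1],[0,0,-0.05]]' --turn '[[0,0,0],[0,0,0],[0,0,0],[0,0,0],[0,0,0]]'

```text
t: 10.18
tool_pos: [0.4909, 0.2031, 0.2874]
orientation: [-0.38, -3.118, 0.0]
force: [0.5, 1.0, -2.1]
opening: 0.018
```

Request:
arm_command --xyz '[[0,0,-0.05],[0,0,-0.05],[0,0,-0.05],[0,0,-0.05],[0,0,-0.05],[0,0,0]]' --turn '[[0,0,0],[0,0,0],[0,0,0],[0,0,0],[0,0,0],[0,0,0]]'

```text
t: 10.92
tool_pos: [0.4909, 0.203, 0.2849]
orientation: [-0.38, -3.118, 0.0]
force: [-0.6, -0.3, -2.8]
opening: 0.018
```

Request:
arm_command --xyz '[[0,0,-0.05],[0,0,-0.05],[0,0,0]]' --turn '[[0,0,0],[0,0,0],[0,0,0]]'

```text
t: 11.3
tool_pos: [0.4909, 0.203, 0.2839]
orientation: [-0.38, -3.118, 0.0]
force: [-0.0, -0.0, -3.3]
opening: 0.0178
```

Request:
arm_command --xyz '[[0,0,-0.05],[0,0,0]]' --turn '[[0,0,0],[0,0,0]]'

```text
t: 11.55
tool_pos: [0.4909, 0.2031, 0.2834]
orientation: [-0.38, -3.118, 0.0]
force: [0.1, 0.9, -2.8]
opening: 0.0179
```

Request:
arm_command --xyz '[[0,0,-0.05],[0,0,0]]' --turn '[[0,0,0],[0,0,0]]'

```text
t: 11.8
tool_pos: [0.4909, 0.2031, 0.2829]
orientation: [-0.38, -3.118, 0.0]
force: [0.2, 0.1, -3.1]
opening: 0.0178
```

Request:
arm_command --xyz '[[0,0,-0.05],[0,0,0]]' --turn '[[0,0,0],[0,0,0]]'

```text
t: 12.05
tool_pos: [0.4909, 0.2031, 0.2827]
orientation: [0.38, 3.118, 0.0]
force: [-1.5, -0.2, -1.8]
opening: 0.0181
```

Request:
arm_command --xyz '[[0,0,-0.05],[0,0,0]]' --turn '[[0,0,0],[0,0,0]]'

```text
t: 12.3
tool_pos: [0.491, 0.2031, 0.2825]
orientation: [0.38, 3.118, 0.0]
force: [-2.5, -1.1, 4.7]
opening: 0.0179
```

Request:
arm_command --xyz '[[0,0,-0.05],[0,0,0]]' --turn '[[0,0,0],[0,0,0]]'

```text
t: 12.55
tool_pos: [0.4911, 0.2031, 0.2825]
orientation: [0.38, 3.118, 0.0]
force: [-3.9, -0.8, 7.9]
opening: 0.0181
```

Contact, at about 8–10 N net. I ease off slightly and start sliding along +y.

Request:
arm_command --xyz '[[0,0,0.03],[0,0.05,0],[0,0.1,0],[0,0.1,0],[0,0.1,0],[0,0.1,0],[0,0.1,0],[-0.01,0.1,0]]' --turn '[[0,0,0],[0,0,0],[0,0,0],[0,0,0],[0,0,0],[0,0,0],[0,0,0],[0,0,0]]'

```text
t: 13.55
tool_pos: [0.4914, 0.2088, 0.2825]
orientation: [0.381, 3.116, -0.003]
force: [-0.6, -6.1, 5.4]
opening: 0.0177
```

Run:
```python
from h import *
p=read_camera("scene");w=cloud(p);s=robot.read_state();d=w-s["tool_pos"];r=np.hypot(d[...,0],d[...,1])
t=d[(r<.03)&(w[...,2]>.051)&(w[...,2]<.066)];print("collar",t.min(0).round(4),t.max(0).round(4))
save(p,"s3.png",(150,270,290,450),4.5);print(s)
```

```text
collar [-0.0154 -0.0199 -0.2259] [ 0.0206  0.0188 -0.2166]
{'t': 13.6, 'q': array([ 0.30672209,  0.04550424,  1.80678092, -0.00236281,  1.28792266,
       -1.0204016 ]), 'dq': array([-0.00072618, -0.00075203, -0.00033642,  0.00145262, -0.00233124,
       -0.00299005]), 'joint_torque': array([ 2.54496574e+00, -4.60597694e+01, -4.44756854e+01,  2.14672096e+00,
       -7.17798471e-01, -1.70043914e-02]), 'tool_pos': array([0.49142623, 0.2088942 , 0.28255912]), 'orientation': array([ 3.80520920e-01,  3.11624260e+00, -2.33672308e-03]), 'force': array([-0.38564887, -5.17832096,  4.61732367]), 'wrist_torque': array([-1.29514399,  0.08431506,  0.03734877]), 'opening': 0.01759535721830302}
```

View pics/s3.png

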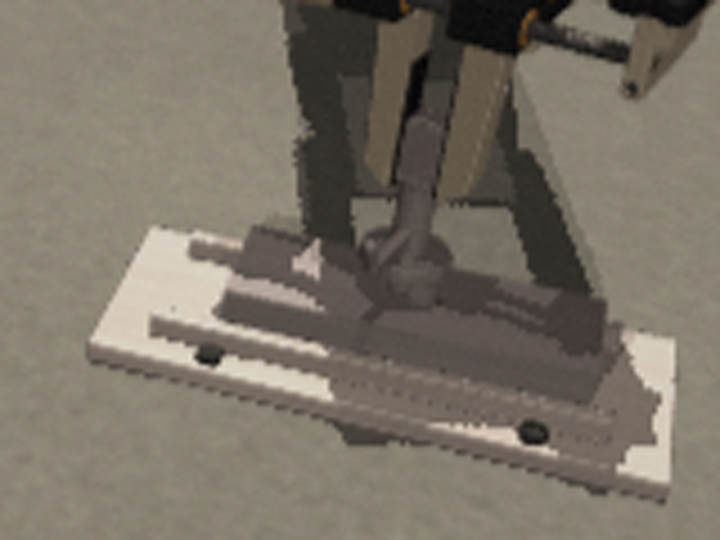

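The tip is sliding on the plate, tool upright, with about 5 N friction and 7–8 N press. I continue.

Request:
arm_command --xyz '[[-0.02,0.1,0],[-0.02,0.1,0],[0,0.1,0],[0,0.1,0],[0,0.1,0],[0,0.1,0]]' --turn '[[0,0,0],[0,0,0],[0,0,0],[0,0,0],[0,0,0],[0,0,0]]'

```text
t: 14.35
tool_pos: [0.4909, 0.2152, 0.2822]
orientation: [0.381, 3.117, -0.001]
force: [1.4, -2.3, 1.2]
opening: 0.0179
```

Request:
arm_command --xyz '[[0,0.1,0],[0,0.1,0]]' --turn '[[0,0,0],[0,0,0]]'

```text
t: 14.6
tool_pos: [0.4899, 0.2178, 0.2809]
orientation: [-0.38, -3.117, -0.0]
force: [-0.9, -0.4, -2.6]
opening: 0.0178
```

The tip has dropped in: the press vanished and z fell to its target. I follow it down gently while centring on the hole.

Request:
arm_command --xyz '[[0.02,0.1,-0.03],[0.02,0.1,-0.05],[0.02,0.1,-0.05],[0,0,0]]' --turn '[[0,0,0],[0,0,0],[0,0,0],[0,0,0]]'

```text
t: 15.1
tool_pos: [0.491, 0.2206, 0.2804]
orientation: [-0.38, -3.118, 0.0]
force: [-0.5, -1.1, -2.9]
opening: 0.0177
```

Request:
arm_command --xyz '[[0,0,-0.08],[0,0,-0.08],[0,0,-0.08],[0,0,0]]' --turn '[[0,0,0],[0,0,0],[0,0,0],[0,0,0]]'

```text
t: 15.6
tool_pos: [0.491, 0.2205, 0.278]
orientation: [-0.38, -3.118, 0.0]
force: [-0.2, 0.9, -2.7]
opening: 0.0178
```

Request:
arm_command --xyz '[[0,0,-0.1],[0,0,-0.1],[0,0,-0.1],[0,0,-0.1],[0,0,0]]' --turn '[[0,0,0],[0,0,0],[0,0,0],[0,0,0],[0,0,0]]'

```text
t: 16.23
tool_pos: [0.4909, 0.2205, 0.2739]
orientation: [-0.38, -3.118, 0.0]
force: [0.4, -0.0, -4.1]
opening: 0.0179
```

Request:
arm_command --xyz '[[0,0,-0.1],[0,0,-0.1],[0,0,-0.1],[0,0,-0.1],[0,0,-0.1],[0,0,0]]' --turn '[[0,0,0],[0,0,0],[0,0,0],[0,0,0],[0,0,0],[0,0,0]]'

```text
t: 16.98
tool_pos: [0.4909, 0.2205, 0.269]
orientation: [-0.38, -3.118, 0.0]
force: [-1.0, -0.4, -3.2]
opening: 0.018
```

Request:
arm_command --xyz '[[0,0,-0.06],[0,0,-0.06],[0,0,0]]' --turn '[[0,0,0],[0,0,0],[0,0,0]]'

```text
t: 17.35
tool_pos: [0.4909, 0.2206, 0.2678]
orientation: [-0.38, -3.118, 0.0]
force: [0.3, -0.7, -3.3]
opening: 0.0179
```

Request:
arm_command --xyz '[[0,0,-0.05],[0,0,-0.05],[0,0,0]]' --turn '[[0,0,0],[0,0,0],[0,0,0]]'

```text
t: 17.73
tool_pos: [0.491, 0.2206, 0.2669]
orientation: [0.38, 3.118, 0.0]
force: [1.1, -1.0, -1.9]
opening: 0.0179
```

Request:
arm_command --xyz '[[0,0,-0.05],[0,0,0]]' --turn '[[0,0,0],[0,0,0]]'

```text
t: 17.98
tool_pos: [0.491, 0.2206, 0.2668]
orientation: [0.38, 3.118, 0.0]
force: [-2.5, -1.5, 3.1]
opening: 0.0179
```

Request:
arm_command --xyz '[[0,0,-0.05],[0,0,0]]' --turn '[[0,0,0],[0,0,0]]'

```text
t: 18.23
tool_pos: [0.4911, 0.2206, 0.2668]
orientation: [0.38, 3.118, 0.0]
force: [-4.1, -3.0, 7.9]
opening: 0.0175
```

The collar is home after about 16 mm of travel, with about 10 N press. I relieve the press, let go and retreat.

Request:
arm_command --xyz '[[0,0,0.05],[0,0,0.05],[0,0,0]]' --turn '[[0,0,0],[0,0,0],[0,0,0]]'

```text
t: 18.6
tool_pos: [0.491, 0.2206, 0.2668]
orientation: [0.38, 3.118, 0.0]
force: [-1.6, -0.9, 0.6]
opening: 0.0182
```

Request:
arm_command --xyz '[[0,0,0],[0,0,0],[0,0,0],[0,0,0],[0,0,0],[0,0,0]]' --turn '[[0,0,0],[0,0,0],[0,0,0],[0,0,0],[0,0,0],[0,0,0]]' --gripper 5

```text
t: 19.35
tool_pos: [0.491, 0.2206, 0.2669]
orientation: [0.38, 3.118, 0.0]
force: [-0.1, 0.1, -0.2]
opening: 0.0501
```

Request:
arm_command --xyz '[[0,0,0.3],[0,0,1],[0,0,2],[0,0,2],[0,0,2],[0,0,2],[0,0,1],[0,0,0],[0,0,0]]' --turn '[[0,0,0],[0,0,0],[0,0,0],[0,0,0],[0,0,0],[0,0,0],[0,0,0],[0,0,0],[0,0,0]]'

```text
t: 20.48
tool_pos: [0.4908, 0.2205, 0.369]
orientation: [-0.38, -3.117, 0.001]
force: [0.5, -0.7, -0.3]
opening: 0.0502
```

Run:
```python
from h import *
mr=lambda t: [np.round(v,4) for v in cv2.minAreaRect(np.ascontiguousarray(t[:,:2],dtype=np.float32))]
p=read_camera("scene");save(p,"s4.png",(110,300,250,480),3)
for q in (p,read_camera("wrist")):
  w=cloud(q).reshape(-1,3);r=np.hypot(w[:,0]-.491,w[:,1]-.222)
  for a,b,R0 in((.108,.12,.02),(.055,.07,.056),(.043,.053,.03)):
    t=w[(r<R0)&(w[:,2]>a)&(w[:,2]<b)]
    if len(t)>3:print(a,len(t),mr(t),np.median(t,0).round(4),t[:,2].max().round(4))
for m in ["vial_bottle","steel_bowl","otoscope"]:
  k=spotter.masks_of(p,m)
  if k:print(m,np.round(k[0]["centre"]))
s=robot.read_state();print(s["t"],s["tool_pos"],s["force"],s["opening"])
```

```text
0.108 77 [array([0.4908, 0.2208]), array([0.0173, 0.0192]), np.float64(76.1018)] [0.4951 0.221  0.1142] 0.1167
0.055 101 [array([0.4919, 0.221 ]), array([0.015 , 0.0913]), np.float64(69.6208)] [0.4968 0.2209 0.0636] 0.0699
0.043 147 [array([0.4908, 0.219 ]), array([0.0395, 0.042 ]), np.float64(10.698)] [0.4973 0.2255 0.0489] 0.0525
0.108 452 [array([0.4914, 0.22  ]), array([0.017 , 0.0175]), np.float64(75.8856)] [0.4908 0.2201 0.1142] 0.1161
0.055 353 [array([0.4921, 0.2187]), array([0.0131, 0.0883]), np.float64(71.4057)] [0.4789 0.2229 0.063 ] 0.0697
0.043 569 [array([0.4896, 0.2201]), array([0.0388, 0.0341]), np.float64(79.3347)] [0.4861 0.2246 0.0482] 0.0524
vial_bottle [270. 242.]
steel_bowl [240. 147.]
otoscope [314. 370.]
20.725 [0.49083071 0.22051142 0.36917524] [-0.01872315 -0.56778453 -0.02414894] 0.04974566008382326
```

View pics/s4.png

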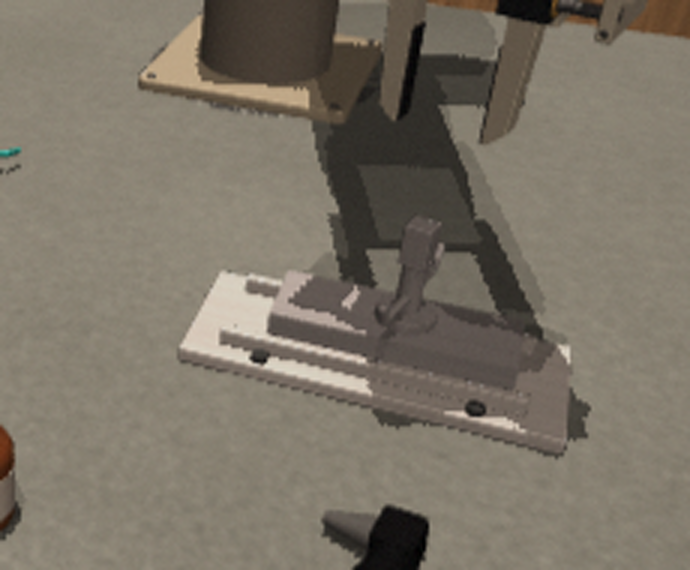

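The rest stands upright in the hole at about (415,275). Its head top is at 0.114 m and its collar top at 0.048 m, which is what fully home should give. The gripper is clear, so I hand in.

```bash
python3 -c "
from h import *
print(robot.close_job())"
```

```text
the job is handed in; nothing more can be done
None
```

The rest is fully home in the plate's hole, upright with its collar on the plate. The gripper has let go and backed clear, and I handed the job in at about 21 s of the 72 s allowed.

- **What I did:** I lifted the steel rest out of its parking block and set the tip on the bare plate about 18 mm short of the hole. I then slid it at about 8 mm/s along the centreline until it dropped in. Press readings between moves stayed at about 11 N or less, and touchdown and insertion were at about 8 mm/s or slower.
- **Fully home:** The travel from plate contact to collar contact was 15.7 mm, against the 16 mm pin. The cameras read the head top at 0.114 m and the collar top at 0.048–0.049 m; 0.114 m and 0.048 m were expected.
- **Upright:** The head and collar centres agreed to within about 2 mm, about the camera calibration's accuracy.
- **Bottle, bowl and otoscope:** The arm never went near them. In the scene view the bottle and bowl were detected within 4 pixels of where they started. I had no starting position for the otoscope in that view, so that comparison is missing.
- **Force limit:** I only read the force at the end of each move call, so brief peaks between readings were not seen.

No check failed. The wrist and top cameras differed by 2–3 mm on the rest's position at the start, and that did not affect the grasp.

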